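Hang the slotted board holder on the drying stand

ROBOT

A 6-joint arm with a two-finger parallel gripper is mounted at the origin on the work surface. World frame = base frame: x ahead of the robot, y to its left, z up, the work surface at z = 0. Lengths are in m, angles in rad, forces in N, time in s.
With the tool pointing down it reaches from about 0.375 to 0.9 m from the base axis. Payload 3.1 kg.
Tool frame: the origin (TCP) lies midway between the tips of the shut fingers; the grasp point (between the pads) lies pinch_z behind it (pinch_z is the distance from the TCP to the grasp point, in m); y points along the fingers, z is the direction in which the jaws open and shut, and the axes are right-handed (so a half turn about y gives the same grasp; the last joint's range is limited). The gripper opens to 87 mm and grips with 3 to 60 N. Pads are 19 mm wide; open, the fingers measure 117 mm over their backs; the gripper's body (75 mm by 190 mm) begins 51 mm behind the grasp point.
Start: joints at [1.067, 0.527, 1.433, -0, 1.181, -0.178], TCP at [0.2, 0.592, 0.19] pointing down, gripper open.
Joint ranges: [-3.08, 3.08], [-0.75, 2.2], [0.22, 2.44], [-1.43, 4.57], [0, 2.65], [-2.85, 2.85]. Speed limits (rad/s): [2.79, 2.79, 3.14, 3.14, 3.14, 3.14].

INTERFACE

Orientations are given as a unit quaternion [x, y, z, w].
In Python, from rig import get_obs, camera, hand_in, pinch_z gives the robot as it stands. The module is installed in compiled form; this text tells all that it offers.
- The arm moves only by the tool arm_command, never from a script. Its argument "plan" is a list of rows, each a list of 2 entries, a list of its own where there are three numbers: the shift along the world's x, y, z in units of 25 mm (1.0 is 25 mm), then the turn about the world's z in units of 5 degrees (1.0 is 5 degrees). A call has 1 to 5 rows; each row is the pose to reach, as a shift and turn from the pose commanded when the call began; what a row does not reach only later rows make up. A row lasts 1/10 s, in which the tool goes at most 50 mm and 8.59 degrees, less where a joint would pass 70% of its speed; a pose out of reach is approached as far as the arm can. A call with a gripper value outside its range is refused whole. "fingers" is the opening, from -1 (shut) to 1 (fully open), set as the call begins (left out, the last holds). The fingers move at their own pace and stop on an object; "force" is the grip in N (left out, the last holds). Time passes only in rows, so rows that repeat a pose let the fingers close. It gives the time, the measured TCP pose, the force and the opening at its end, in the units of the state.
- get_obs(): the state, without advancing time (a new reading comes with each control period).
- camera(name): name is "scene" or "top"; returns a dict with "pixels" (420x560x3 uint8, red, green, blue), "camera_matrix" (3x3 intrinsics, pixels), "distortion" ([k1, k2, p1, p2, k3] as OpenCV has them; the pictures are not rectified), "R" (3x3) and "t" (3): a world point X has camera coordinates R X + t. Camera axes: x right, y down, z forward; pixel columns grow to the right and rows downward; lengths in m; the calibration is good to about 2 mm. A picture is of the moment at which its call begins. There is no depth.
- hand_in(): hands the job in, once; it reports no verdict.
The state is a dict: "time": time; "q": joint angles; "joint_velocities": joint speeds; "joint_torque": joint torques, N m; "position": TCP position; "tool_rot": TCP orientation; "ft_force": force on the tool from outside, world axes, zero at the start; "moment": the same for the moment, N m; "grip_width": finger opening in m.
Only numpy, scipy, OpenCV 4.12 (cv2) and the standard library are available. Lean on these libraries where they do the work, as an engineer would, in place of code of your own. Each camera call takes 0.05 s, during which the arm holds its last target.

TASK

Two circuit boards stand on the electronics bench in upright aluminium holders, one of them ready to be hung up to dry. Pick up the holder whose top plate has a slot open at one side (not the one with the round hole), slide the slot sideways over the headed pin of the stand, and lower it until it hangs level and still from the pin, with the pin up in the notch of the slot and the foot clear of the bench and of the base plate. Leave the other holder standing where it is.

Things in the scene. Friction and masses are not known exactly. Their poses are not given: they have to be found in the camera images.
- slot_board: Holder to hang: loose, 0.2-0.4 kg. Origin: centre of foot's underside; x square to board, y along it, z up. Foot 52 (x) x 90 x 12 mm, white board 90 mm wide to z=92; then aluminium plate 8 mm thick (x), 62 wide, with side slot open at its -y edge. Flat grip tab on top: 8 mm thick (x), 36 wide, z 149-215, centred; pinch it across x from above. Starts with x away from the robot, yaw within 0.35 rad
- seat (a point): Middle of the notch's upper edge on that holder, 138 mm above its origin; same axes. From here the slot's closed end is at y=+17 mm, the mouth at y=-31, its bottom edge 38 mm lower. The notch is 34 mm wide (y -17 to 17); from y=-17 to the mouth a lip lowers the upper edge by 8 mm, so the mouth is 30 mm high. Hanging, this edge rests on top of the pin; the centre of mass is below it, near y=0
- hole_board: The other holder, to be left standing: loose, same foot, board, height and grip tab, but its plate has a closed round hole of 26 mm instead of the slot. Origin: centre of the foot's underside, z up, axes as the slotted one's
- pin (a point): Middle of the fixed stand's level pin, on its axis, 190 mm above the bench; x along the pin to its head, away from the robot (yaw within 0.3 rad), z up. Pin 10 mm thick, free from x=-45 (26 mm square column, 15 mm higher than the pin's axis) to x=45 mm (round head, 40 mm dia, 6 thick). Base plate 12 mm high, x -95 to 55, y -55 to 55. The slot's mouth (-y) comes on from the pin's +y side
Things that resemble listed ones, but are neither listed nor needed, are in the scene too. What is shaped like the slot_board but black or orange is not meant. Of the things that look like the part that bears pin, the smaller one is meant.

How it is judged:
At the end, for the whole second after the job is handed in: The slotted holder hangs on the stand's pin: the pin lies in the slot's notch (within 17 mm of its middle sideways, its axis 123 to 138 mm above the foot's underside), between column and head, the holder within 0.2 rad of upright, its foot more than 35 mm above the bench, and at rest (y of pin in the frame of slot_board between -0.017 and 0.017 m and z of pin in the frame of slot_board between 0.123 and 0.138 m and x of slot_board in the frame of pin between -0.06 and 0.06 m and angle between slot_board's own z axis and vertical below 0.2 rad and height (world z) of slot_board above 0.035 m and linear speed of slot_board below 0.03 m/s and angular speed of slot_board below 0.3 rad/s); the robot touches nothing.
It fails at once if the holder with the round hole is shoved more than 30 mm from its place or tipped over (distance of hole_board from where it was at the start of the episode above 0.03 m or angle between hole_board's own z axis and vertical above 0.5 rad).
It also fails if it takes over 38 s, if anything falls off the work surface, if the arm or the gripper's body presses on something with over 40 N, if the wrist force passes 120 N, or if a joint passes its speed limit or range.

## Working session

There is one attempt and no reset: what is moved stays moved. The work goes in short steps, Python scripts to look and compute and a tool call to move; the robot and the scene stay as the last step left them, time stands still between calls to the robot, and variables do not carry over. Pictures are saved under pics/ and viewed, and the job is handed in when it is done.

Besides the shell and the picture viewer there is one more tool, called as name(argument=value, ...), one argument or row to a line, values as JSON. arm_command: Moves the arm, as the interface text tells. Its arguments: {"type":"object","properties":{"plan":{"type":"array"},"fingers":{"type":"number"},"force":{"type":"number"}},"required":["plan"]}

```bash
mkdir -p pics; cat > h.py <<'E'
import numpy as np, cv2
from rig import get_obs, camera, hand_in, pinch_z
def save(c,n): cv2.imwrite(n,cv2.cvtColor(c["pixels"],cv2.COLOR_RGB2BGR))
def ray(c,uv):
    p=cv2.undistortPoints(np.array(uv,float).reshape(-1,1,2),np.array(c["camera_matrix"]),np.array(c["distortion"]))[:,0]
    R=np.array(c["R"]);t=np.array(c["t"])
    d=np.c_[p,np.ones(len(p))]@R
    return -R.T@t,d
def plane(c,uv,z):
    o,d=ray(c,uv); return o+d*((z-o[2])/d[:,2])[:,None]
def proj(c,X):
    R=np.array(c["R"]);return cv2.projectPoints(np.array(X,float).reshape(-1,3),cv2.Rodrigues(R)[0],np.array(c["t"]),np.array(c["camera_matrix"]),np.array(c["distortion"]))[0][:,0]
E
python3 - <<'E'
from h import *
import pickle
o=get_obs();print(o["time"],o["position"],o["tool_rot"],o["grip_width"],pinch_z)
d={}
for n in("scene","top"):
    c=camera(n);d[n]=c;save(c,f"pics/{n}0.png");print(n,-np.array(c["R"]).T@c["t"],np.array(c["R"])[2],c["camera_matrix"][0][0])
pickle.dump(d,open("c0.pkl","wb"))
E
```

```text
0.0 [0.1996428  0.59141458 0.18928458] [ 0.69846278 -0.11493921  0.11443648 -0.6970244 ] 0.087055810632836 0.0187
scene [1.04567987 0.29917809 0.66990662] [-0.69762411 -0.3319018  -0.63495023] 487.425345475104
top [0.40035016 0.03390685 0.90538037] [ 0.1219715  -0.01967462 -0.99233858] 434.89437356337663
```

View pics/scene0.png

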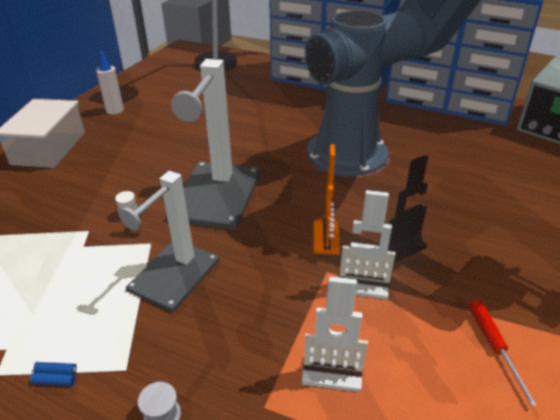

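View pics/top0.png

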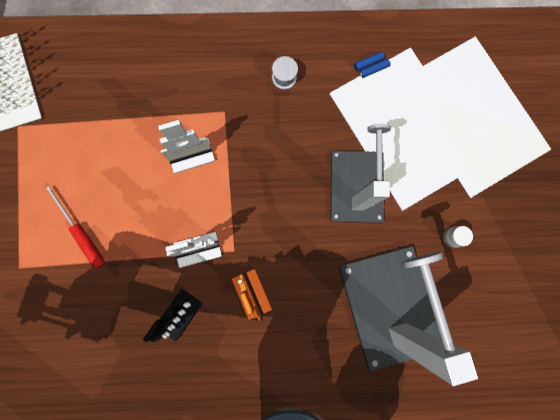

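The scene view shows the slotted holder at about (368,245) and the hole holder at about (335,340). The small stand's pin runs from (175,185) to (128,215). In the top view these are at (193,250), (188,145) and (380,160). I'll enlarge both views for measuring.

```bash
python3 - <<'E'
from h import *
import pickle
d=pickle.load(open("c0.pkl","rb"))
def crop(n,x,y,w,h,s,f):
    im=d[n]["pixels"][y:y+h,x:x+w,::-1]; cv2.imwrite(f,cv2.resize(im,None,fx=s,fy=s,interpolation=cv2.INTER_CUBIC))
crop("scene",320,180,100,130,4.5,"pics/s_slot.png")
crop("top",150,220,100,60,8,"pics/t_slot.png")
crop("top",320,110,80,120,5,"pics/t_pin.png")
crop("scene",100,160,130,150,4,"pics/s_pin.png")
E
```

```text
(no output)
```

View pics/s_slot.png

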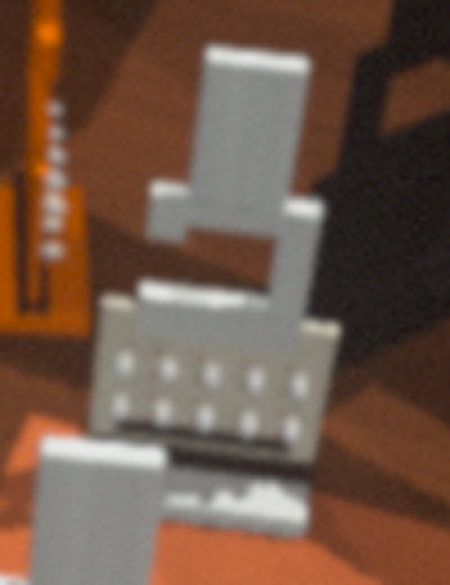

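View pics/t_slot.png

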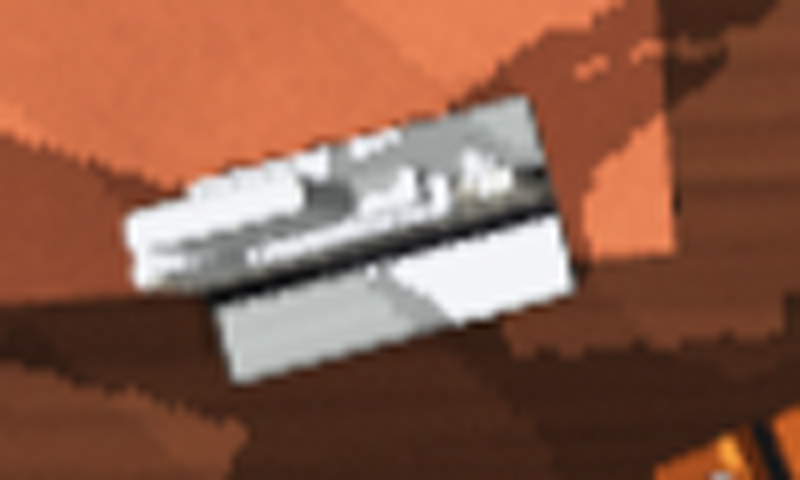

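View pics/t_pin.png

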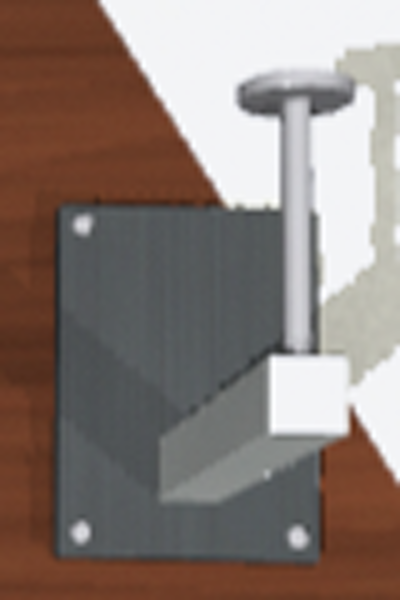

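View pics/s_pin.png

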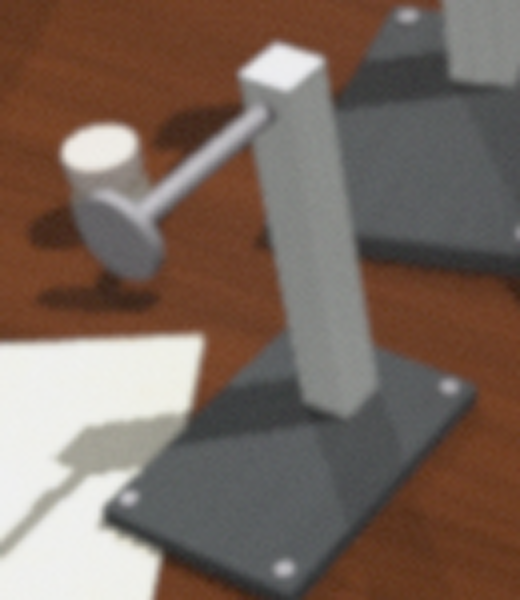

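```bash
python3 - <<'E'
from h import *
import pickle
np.set_printoptions(precision=4,suppress=True)
d=pickle.load(open("c0.pkl","rb"));S=d["scene"];T=d["top"]
t=lambda ox,oy,s,p:np.array(p,float)/s+[ox,oy]-0.5+0.5/s
tp=lambda p:t(320,110,5,p); sp=lambda p:t(100,160,4,p); ts=lambda p:t(150,220,8,p); ss=lambda p:t(320,180,4.5,p)
print("coltop T",plane(T,tp([(270,354),(348,354),(348,434),(270,434)]),.205))
print("coltop S",plane(S,sp([(278,43),(327,63),(288,91),(240,72)]),.205))
print("rod T",plane(T,tp([(296,350),(297,100)]),.19))
print("rod S",plane(S,sp([(264,116),(148,210)]),.19))
print("head top T",plane(T,tp([(238,95),(356,88)]),.19))
print("base T",plane(T,tp([(57,204),(318,210),(320,562),(57,556)]),.012))
print("tabtop S",plane(S,ss([(207,46),(312,57),(308,75),(205,67)]),.215))
print("board top S (z92)",plane(S,ss([(102,300),(340,326)]),.092))
print("foot T z12",plane(T,ts([(213,303),(237,383),(577,290),(528,97)]),.012))
print("foot bottom S z0",plane(S,ss([(308,535)]),.0))
print("tab T z215",plane(T,ts([(125,215),(305,178),(130,290)]),.215))
E
```

```text
coltop T [[ 0.5259 -0.1441  0.205 ]
 [ 0.5252 -0.1698  0.205 ]
 [ 0.4987 -0.1682  0.205 ]
 [ 0.4994 -0.1426  0.205 ]]
coltop S [[ 0.5002 -0.1675  0.205 ]
 [ 0.5043 -0.1396  0.205 ]
 [ 0.5281 -0.143   0.205 ]
 [ 0.5248 -0.1697  0.205 ]]
rod T [[ 0.5297 -0.1568  0.19  ]
 [ 0.616  -0.1622  0.19  ]]
rod S [[ 0.5306 -0.1562  0.19  ]
 [ 0.602  -0.1617  0.19  ]]
head top T [[ 0.6182 -0.1421  0.19  ]
 [ 0.6197 -0.1826  0.19  ]]
base T [[ 0.627  -0.1067  0.012 ]
 [ 0.6216 -0.2171  0.012 ]
 [ 0.4726 -0.2089  0.012 ]
 [ 0.4781 -0.1     0.012 ]]
tabtop S [[0.4309 0.1581 0.215 ]
 [0.422  0.1933 0.215 ]
 [0.4327 0.1948 0.215 ]
 [0.443  0.1611 0.215 ]]
board top S (z92) [[0.4404 0.132  0.092 ]
 [0.4169 0.2197 0.092 ]]
foot T z12 [[0.4123 0.2188 0.012 ]
 [0.3919 0.2128 0.012 ]
 [0.4128 0.1265 0.012 ]
 [0.4624 0.1383 0.012 ]]
foot bottom S z0 [[0.4407 0.2264 0.    ]]
tab T z215 [[0.4273 0.194  0.215 ]
 [0.4335 0.1587 0.215 ]
 [0.4126 0.193  0.215 ]]
```

```bash
python3 - <<'E'
from h import *
from scipy.spatial.transform import Rotation as Ro
import pickle
np.set_printoptions(precision=4,suppress=True)
d=pickle.load(open("c0.pkl","rb"));S=d["scene"];T=d["top"]
R=Ro.from_quat(get_obs()["tool_rot"]).as_matrix();print(R)
print("jaw yaw deg",np.degrees(np.arctan2(R[1,2],R[0,2])))
print("hole foot",plane(T,[(170,160),(172,172),(214,164)],.012),"tabtop S",plane(S,[(330,280),(356,283)],.215))
print("orange foot",plane(S,[(314,222),(315,252),(341,251)],0.012),"top",plane(S,[(329,148),(335,148)],.215),plane(T,[(233,276),(258,270),(271,307),(247,320)],0.012))
# check slot-board model
for yaw,x,y in((.245,.429,.176),(.25,.427,.176)):
    M=Ro.from_euler('z',yaw).as_matrix()
    P=np.array([[-4,-18,215],[-4,18,215],[4,18,215],[4,-18,215],[-26,45,12],[-26,-45,12],[26,-45,12],[0,17,138],[0,-17,138]])/1e3@M.T+[x,y,0]
    print("S",(proj(S,P)-[320,180])*4.5);print("T",(proj(T,P)-[150,220])*8)
E
```

```text
[[ 0.9474 -0.001   0.3201]
 [-0.3201 -0.0017  0.9474]
 [-0.0003 -1.     -0.0019]]
jaw yaw deg 71.32994458198793
hole foot [[0.615  0.2313 0.012 ]
 [0.5893 0.2271 0.012 ]
 [0.6041 0.1397 0.012 ]] tabtop S [[0.635  0.1742 0.215 ]
 [0.6264 0.2059 0.215 ]]
orange foot [[0.3103 0.0302 0.012 ]
 [0.3939 0.0657 0.012 ]
 [0.3704 0.111  0.012 ]] top [[0.3371 0.0619 0.215 ]
 [0.3327 0.0716 0.215 ]] [[0.3715 0.1042 0.012 ]
 [0.382  0.0532 0.012 ]
 [0.3076 0.0289 0.012 ]
 [0.2836 0.0777 0.012 ]]
S [[205.0246  41.714 ]
 [308.8226  52.6434]
 [308.4224  66.2362]
 [203.7929  55.1405]
 [310.4086 423.5726]
 [ 93.1558 396.2392]
 [ 80.8318 487.7047]
 [278.4117 226.5762]
 [186.0089 215.9429]]
T [[307.1589 194.9811]
 [129.2315 244.6416]
 [119.3727 205.3563]
 [297.0902 155.8633]
 [231.2276 375.934 ]
 [575.024  279.18  ]
 [522.8604  82.8472]
 [210.4373 233.7915]
 [361.3799 191.6368]]
S [[206.6389  38.7791]
 [310.2669  49.3702]
 [309.9966  62.9218]
 [205.5384  52.1699]
 [311.3793 419.9457]
 [ 94.3912 393.4605]
 [ 82.7885 484.7618]
 [279.8943 223.1819]
 [187.6262 212.8795]]
T [[307.1968 204.6837]
 [129.4331 255.2716]
 [119.3725 216.0132]
 [296.9277 165.5951]
 [231.9677 384.6168]
 [575.404  286.0804]
 [522.2436  89.931 ]
 [210.551  243.3465]
 [361.3477 200.4083]]
```

arm_command(
  plan=[
    [[0,0,2],0],
    [[0,0,4],-1],
    [[2,-3.5,4],-2.5],
    [[4,-7,4],-4],
    [[5,-8.5,4],-5.5],
  ],
  fingers=1,
)

```text
time: 0.6
position: [0.2754, 0.461, 0.2903]
tool_rot: [-0.65, 0.278, -0.279, 0.65]
ft_force: [0.9, -0.1, 0.4]
grip_width: 0.0869
```

arm_command(
  plan=[
    [[1,-2,0],-1.5],
    [[2,-4,0],-3],
    [[3.2,-6,0],-4.5],
    [[4.18,-8.1,0],-5.9],
    [[4.18,-8.1,0],-5.9],
  ],
)

```text
time: 1.1
position: [0.3807, 0.2569, 0.29]
tool_rot: [0.558, -0.435, 0.435, -0.557]
ft_force: [-0.4, 0.6, 0.2]
grip_width: 0.0869
```

arm_command(
  plan=[
    [[0,0,0],0],
    [[0,0,0],0],
  ],
)

```text
time: 1.3
position: [0.3797, 0.2596, 0.29]
tool_rot: [0.558, -0.435, 0.434, -0.558]
ft_force: [-0.7, -0.7, 0.3]
grip_width: 0.0872
```

```bash
cat > st.py <<'E'
from h import *
from scipy.spatial.transform import Rotation as Ro
np.set_printoptions(precision=4,suppress=True)
o=get_obs();R=Ro.from_quat(o["tool_rot"]).as_matrix()
print(round(o["time"],2),np.array(o["position"]),"jawyaw",np.degrees(np.arctan2(R[1,2],R[0,2])),"F",np.array(o["ft_force"]),"M",np.array(o["moment"]),o["grip_width"],"q",np.array(o["q"]))
E
python3 st.py
```

```text
1.3 [0.3797 0.2596 0.29  ] jawyaw 14.229397915254676 F [-0.6619 -0.6974  0.3459] M [-0.0534  0.0305 -0.0166] 0.08718367488120014 q [0.3555 0.1815 1.6894 0.0008 1.2716 0.107 ]
```

arm_command(
  plan=[
    [[0.7,-1.2,0],0],
    [[1.4,-2.4,0],0],
    [[1.97,-3.32,0],0],
    [[1.97,-3.32,0],0],
    [[1.97,-3.32,0],0],
  ],
)

```text
time: 1.8
position: [0.4285, 0.178, 0.29]
tool_rot: [0.559, -0.434, 0.433, -0.559]
ft_force: [-0.8, 0.3, 0.3]
grip_width: 0.0872
```

```bash
python3 st.py; python3 - <<'E'
from h import *
for n in("scene","top"):
    c=camera(n);save(c,f"pics/{n}1.png")
E
```

```text
1.8 [0.4285 0.178  0.29  ] jawyaw 14.368694108880447 F [-0.7624  0.3166  0.2725] M [-0.0743 -0.0006 -0.0328] 0.08722691429709033 q [ 0.1514  0.1879  1.681   0.001   1.2738 -0.0996]
```

View pics/scene1.png

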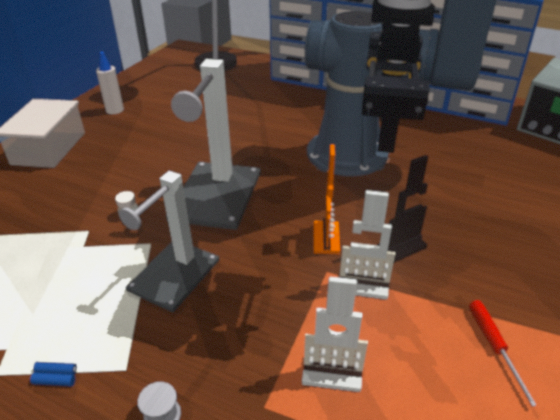

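The scene view shows the fingers at about (390,145), above the tab top at (376,193). Next I descend.

arm_command(
  plan=[
    [[0,0,-1.2],0],
    [[0,0,-2.4],0],
    [[0,0,-3.6],0],
    [[0,0,-4.76],0],
    [[0,0,-4.76],0],
  ],
)

```text
time: 2.4
position: [0.4251, 0.1776, 0.1683]
tool_rot: [0.561, -0.435, 0.431, -0.557]
ft_force: [-0.8, -1.1, 0.1]
grip_width: 0.0869
```

```bash
python3 st.py; python3 - <<'E'
from h import *
for n in("scene","top"):
    c=camera(n);save(c,f"pics/{n}2.png")
    x,y=((300,120) if n=="scene" else (120,190))
    cv2.imwrite(f"pics/{n}2z.png",cv2.resize(c["pixels"][y:y+150,x:x+160,::-1],None,fx=3.8,fy=3.8))
E
```

```text
2.4 [0.4251 0.1776 0.1683] jawyaw 14.453000081053208 F [-0.7985 -1.085   0.1067] M [-0.093   0.0781  0.0165] 0.08689427211048287 q [ 0.1522  0.3451  1.8496  0.0003  0.9557 -0.1002]
```

View pics/scene2z.png

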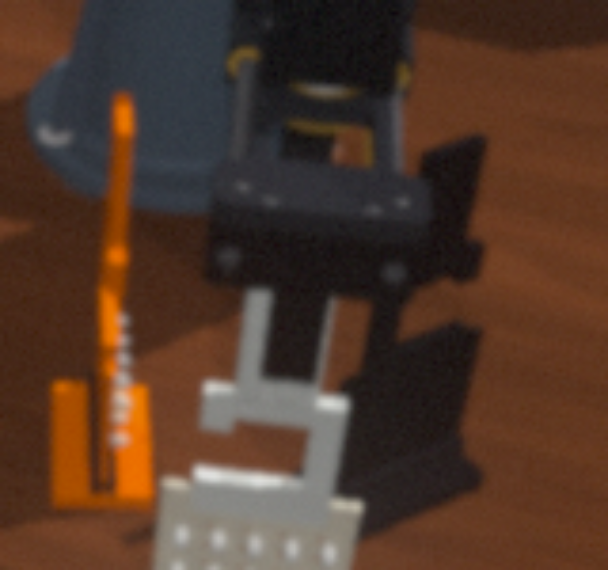

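View pics/top2z.png

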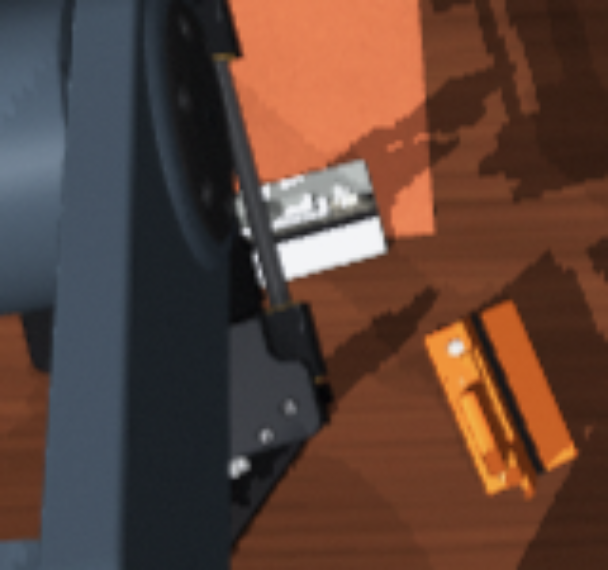

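The near finger stands in front of the tab and the far one behind it, so I close.

arm_command(
  plan=[
    [[0,0,0],0],
    [[0,0,0],0],
    [[0,0,0],0],
    [[0,0,0],0],
    [[0,0,0],0],
  ],
  fingers=-1,
  force=35,
)

```text
time: 3.0
position: [0.4293, 0.1769, 0.1717]
tool_rot: [-0.558, 0.434, -0.434, 0.559]
ft_force: [-0.3, 0.0, -0.7]
grip_width: 0.0546
```

arm_command(
  plan=[
    [[0,0,0],0],
    [[0,0,0],0],
    [[0,0,0],0],
    [[0,0,0],0],
    [[0,0,0],0],
  ],
)

```text
time: 3.5
position: [0.4291, 0.1769, 0.1712]
tool_rot: [0.558, -0.434, 0.434, -0.558]
ft_force: [0.1, 0.3, 0.1]
grip_width: 0.0146
```

```bash
python3 st.py
```

```text
3.5 [0.4291 0.1769 0.1712] jawyaw 14.330228008340798 F [0.0989 0.3236 0.1116] M [-0.1188  0.0422  0.0306] 0.01463927127251623 q [ 0.1495  0.3412  1.8452 -0.      0.9553 -0.1006]
```

arm_command(
  plan=[
    [[0,0,0],0],
    [[0,0,0],0],
    [[0,0,0],0],
    [[0,0,0],0],
  ],
)

```text
time: 3.9
position: [0.4289, 0.1769, 0.1711]
tool_rot: [0.559, -0.434, 0.434, -0.558]
ft_force: [-0.4, -0.2, -0.2]
grip_width: 0.0077
```

arm_command(
  plan=[
    [[0,0,0.5],0],
    [[0,0,1],0],
    [[0,0,2],0],
    [[0,0,3],0],
    [[0,0,3],0],
  ],
)

```text
time: 4.4
position: [0.4314, 0.1774, 0.2488]
tool_rot: [-0.557, 0.432, -0.435, 0.56]
ft_force: [0.6, 0.4, -2.2]
grip_width: 0.0079
```

```bash
python3 st.py;python3 - <<'E'
from h import *
c=camera("scene");save(c,"pics/scene3.png")
E
```

```text
4.4 [0.4314 0.1774 0.2488] jawyaw 14.338127915585869 F [ 0.6455  0.4315 -2.1928] M [ 0.0328 -0.3219 -0.0442] 0.007864769241403214 q [ 0.1497  0.2334  1.744   0.0001  1.1572 -0.1006]
```

View pics/scene3.png

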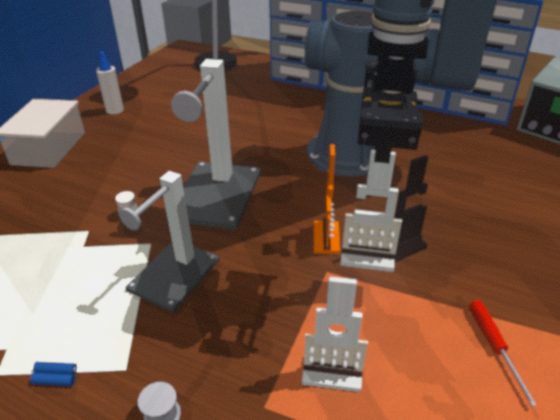

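The holder is off the bench, upright in the grip, with its foot at about (370,262). I carry it between the orange lookalike and the hole holder.

arm_command(
  plan=[
    [[0.2,-0.4,0],0],
    [[0.6,-1,0],0],
    [[1,-1.8,0],-0.4],
    [[1.5,-2.6,0],-0.8],
    [[2,-3.4,0],-1.2],
  ],
  force=50,
)

```text
time: 4.95
position: [0.4784, 0.0904, 0.2443]
tool_rot: [0.536, -0.464, 0.462, -0.534]
ft_force: [0.5, 0.5, -3.2]
grip_width: 0.0071
```

arm_command(
  plan=[
    [[0.5,-0.8,0],-0.4],
    [[1,-1.6,0],-0.8],
    [[1.6,-2.4,0],-1.2],
    [[2.2,-3.2,0],-1.6],
    [[2.7,-3.8,0],-2],
  ],
)

```text
time: 5.45
position: [0.5464, -0.0052, 0.2442]
tool_rot: [-0.493, 0.509, -0.507, 0.491]
ft_force: [-0.2, 0.5, -2.6]
grip_width: 0.0072
```

arm_command(
  plan=[
    [[0.4,-0.6,0],-0.2],
    [[0.8,-1.2,0],-0.32],
    [[1.1,-1.6,0],-0.32],
    [[1.22,-1.88,0],-0.32],
    [[1.22,-1.88,0],-0.32],
  ],
)

```text
time: 5.95
position: [0.5773, -0.0509, 0.2461]
tool_rot: [0.486, -0.514, 0.514, -0.485]
ft_force: [0.7, 0.4, -2.4]
grip_width: 0.0071
```

arm_command(
  plan=[
    [[0,0,0],0],
    [[0,0,0],0],
    [[0,0,0],0],
  ],
)

```text
time: 6.25
position: [0.5767, -0.0494, 0.2464]
tool_rot: [-0.486, 0.514, -0.514, 0.486]
ft_force: [0.2, -0.3, -2.5]
grip_width: 0.0075
```

```bash
python3 st.py;python3 - <<'E'
from h import *
import pickle
d={}
for n in("scene","top"):
    c=camera(n);d[n]=c;save(c,f"pics/{n}4.png")
pickle.dump(d,open("c4.pkl","wb"))
cv2.imwrite("pics/scene4z.png",cv2.resize(d["scene"]["pixels"][100:300,100:350,::-1],None,fx=3,fy=3,interpolation=2))
E
```

```text
6.25 [ 0.5767 -0.0494  0.2464] jawyaw -3.2140701971395225 F [ 0.2072 -0.2872 -2.47  ] M [-0.0988  0.0997 -0.0042] 0.007482726411711142 q [-0.2785  0.4047  1.4832  0.0001  1.2539 -0.2224]
```

View pics/scene4z.png

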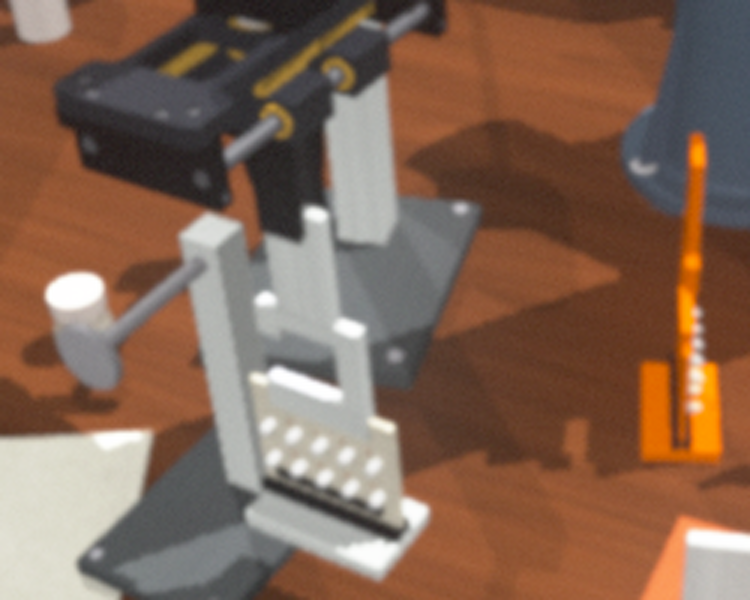

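View pics/top4.png

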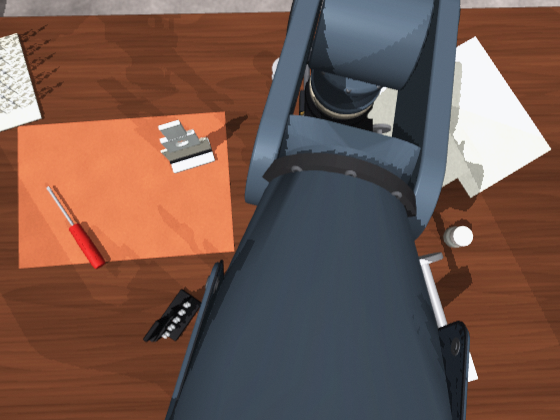

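```bash
python3 - <<'E'
from h import *
from scipy.spatial.transform import Rotation as Ro
import pickle
np.set_printoptions(precision=4,suppress=True)
d0=pickle.load(open("c0.pkl","rb"));d=pickle.load(open("c4.pkl","rb"));S=d["scene"];T=d["top"]
M=Ro.from_euler('z',np.radians(-3.2)).as_matrix()
P=np.array([[4,-31,149],[4,31,149],[26,-45,12],[26,45,12],[4,-31,100],[4,17,100],[4,17,138]])/1e3@M.T+[.5767,-.0494,.0754]
print("pred zoom",(proj(S,P)-100)*3)
def tri(us,ut):
    o1,a=ray(S,[us]);o2,b=ray(T,[ut]);a=a[0];b=b[0]
    s=np.linalg.lstsq(np.c_[a,-b],o2-o1,rcond=None)[0];p=o1+a*s[0];q=o2+b*s[1];return (p+q)/2,np.linalg.norm(p-q)
print("big col top",tri((213,65),(460,369)),"big head",tri((187,106),(423,259)))
E
```

```text
pred zoom [[253.7588 298.6111]
 [356.2734 334.1394]
 [242.7917 508.1489]
 [378.3891 564.5661]
 [266.1533 372.7173]
 [341.9948 400.7418]
 [334.6959 343.2639]]
big col top (array([ 0.2442, -0.2264,  0.2875]), np.float64(0.0018306828632723864)) big head (array([ 0.3956, -0.1911,  0.2732]), np.float64(0.002065662138082539))
```

View pics/scene4.png

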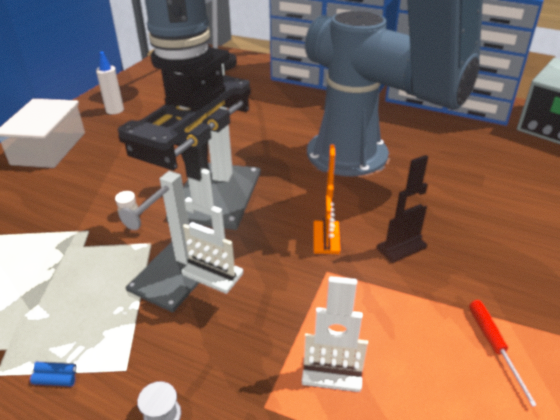

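Prediction and picture agree to about 2 mm; the mouth's lip is at zoom (257,300) and the foot edge at (247,508). The big stand is clear of the gripper. I slide on slowly.

arm_command(
  plan=[
    [[-0.03,-0.4,0],0],
    [[-0.06,-0.9,0],0],
    [[-0.08,-1.4,0],0],
    [[-0.1,-1.8,0],0],
    [[-0.1,-2,0],0],
  ],
)

```text
time: 6.85
position: [0.5745, -0.102, 0.2462]
tool_rot: [0.485, -0.514, 0.515, -0.485]
ft_force: [-0.8, -0.7, -2.5]
grip_width: 0.0075
```

arm_command(
  plan=[
    [[-0.02,-0.3,0],0],
    [[-0.04,-0.6,0],0],
    [[-0.06,-0.8,0],0],
    [[-0.06,-0.8,0],0],
    [[-0.06,-0.8,0],0],
  ],
)

```text
time: 7.35
position: [0.573, -0.1199, 0.2462]
tool_rot: [-0.485, 0.514, -0.514, 0.486]
ft_force: [-0.4, -0.0, -2.8]
grip_width: 0.0075
```

```bash
python3 st.py;python3 - <<'E'
from h import *
c=camera("scene")
cv2.imwrite("pics/scene5z.png",cv2.resize(c["pixels"][150:300,100:260,::-1],None,fx=4,fy=4,interpolation=2))
E
```

```text
7.35 [ 0.573  -0.1199  0.2462] jawyaw -3.2753547390320232 F [-0.3752 -0.0075 -2.7536] M [-0.0596  0.1167  0.0134] 0.007544448783704917 q [-0.3973  0.4146  1.467   0.0004  1.2603 -0.3402]
```

View pics/scene5z.png

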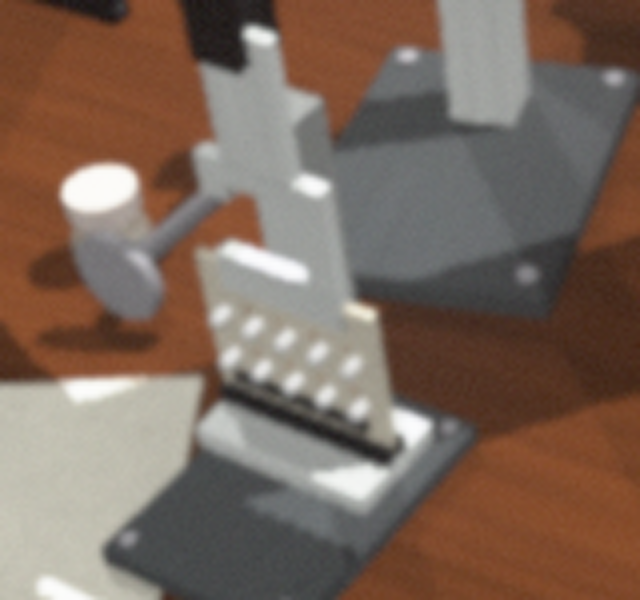

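```bash
python3 - <<'E'
from h import *
from scipy.spatial.transform import Rotation as Ro
import pickle
np.set_printoptions(precision=4,suppress=True)
S=pickle.load(open("c4.pkl","rb"))["scene"]
z=lambda p:(proj(S,p)-[100,150])*4
M=Ro.from_euler('z',np.radians(-3.3)).as_matrix()
P=np.array([[4,-31,149],[4,31,149],[4,-31,130],[4,-17,130],[4,-31,100],[4,17,100]])/1e3@M.T+[.573,-.1199,.0752]
print(z(P)); print("pin",z([np.array([.571,-.159,.19])+ np.array([np.cos(.058),-np.sin(.058),0])*s for s in(-.045,0,.045)]))
E
```

```text
[[193.5801 148.6529]
 [319.7149 192.6641]
 [202.0565 187.2486]
 [229.4258 197.0643]
 [214.9882 245.8474]
 [308.6652 280.7547]]
pin [[268.2949 148.5617]
 [199.0767 206.5565]
 [124.7048 269.0608]]
```

The rod passes under the lip (lip bottom at about (205,193), rod axis at about (205,209) in the zoom). I continue.

arm_command(
  plan=[
    [[0,-0.3,0],0],
    [[-0.02,-0.6,0],0],
    [[-0.04,-0.9,0],0],
    [[-0.06,-1.2,0],0],
    [[-0.06,-1.2,0],0],
  ],
)

```text
time: 7.9
position: [0.5716, -0.1517, 0.2463]
tool_rot: [0.485, -0.514, 0.515, -0.485]
ft_force: [-0.2, -0.6, -2.3]
grip_width: 0.007
```

arm_command(
  plan=[
    [[0,-0.2,0],0],
    [[-0.02,-0.44,0],0],
    [[-0.02,-0.44,0],0],
    [[-0.02,-0.44,0],0],
  ],
)

```text
time: 8.3
position: [0.5711, -0.1611, 0.2462]
tool_rot: [-0.485, 0.514, -0.514, 0.486]
ft_force: [-0.4, -0.1, -3.1]
grip_width: 0.0068
```

```bash
python3 st.py;python3 - <<'E'
from h import *
c=camera("scene")
cv2.imwrite("pics/scene6z.png",cv2.resize(c["pixels"][150:300,100:260,::-1],None,fx=4,fy=4,interpolation=2))
E
```

```text
8.3 [ 0.5711 -0.1611  0.2462] jawyaw -3.2855337405115153 F [-0.3791 -0.12   -3.066 ] M [-0.1453  0.0884  0.024 ] 0.0067763965574866945 q [-0.4633  0.4261  1.4473  0.0004  1.2684 -0.4061]
```

View pics/scene6z.png

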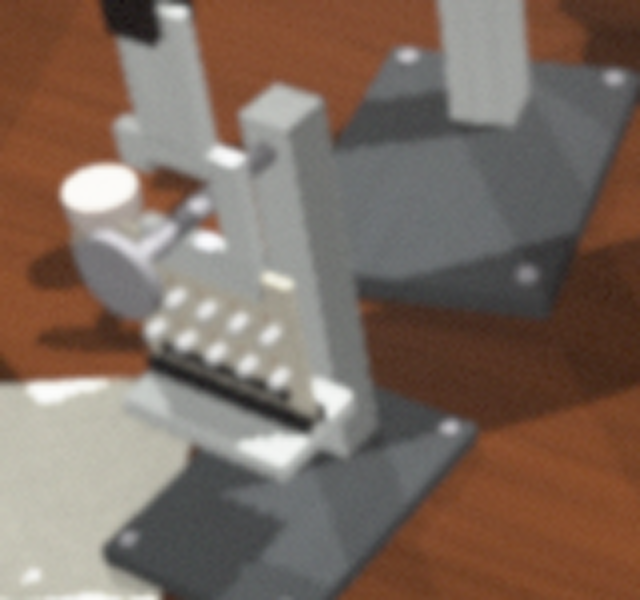

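```bash
python3 - <<'E'
from h import *
from scipy.spatial.transform import Rotation as Ro
import pickle
np.set_printoptions(precision=4,suppress=True)
S=pickle.load(open("c4.pkl","rb"))["scene"]
z=lambda p:(proj(S,p)-[100,150])*4
M=Ro.from_euler('z',np.radians(-3.3)).as_matrix()
P=np.array([[4,-31,149],[4,31,149],[4,-31,130],[4,-17,130],[4,17,138],[4,17,100],[0,0,133],[4,0,115],[26,45,12],[-26,45,12],[26,-45,12],[4,18,215]])/1e3@M.T+[.5711,-.1611,.0752]
print(z(P))
E
python3 - <<'E'
import cv2
im=cv2.imread('pics/scene6z.png')[80:330,80:340]
cv2.imwrite('pics/scene6zz.png',cv2.resize(im,None,fx=2.3,fy=2.3,interpolation=2))
E
```

```text
[[113.6045 121.6098]
 [234.0613 163.7021]
 [123.0535 159.7899]
 [149.2142 169.1897]
 [210.9714 176.4765]
 [227.1461 251.3115]
 [186.6861 169.4773]
 [188.2653 210.3749]
 [281.1764 461.5637]
 [354.363  387.1769]
 [119.7064 393.3439]
 [177.464   10.5139]]
```

View pics/scene6zz.png

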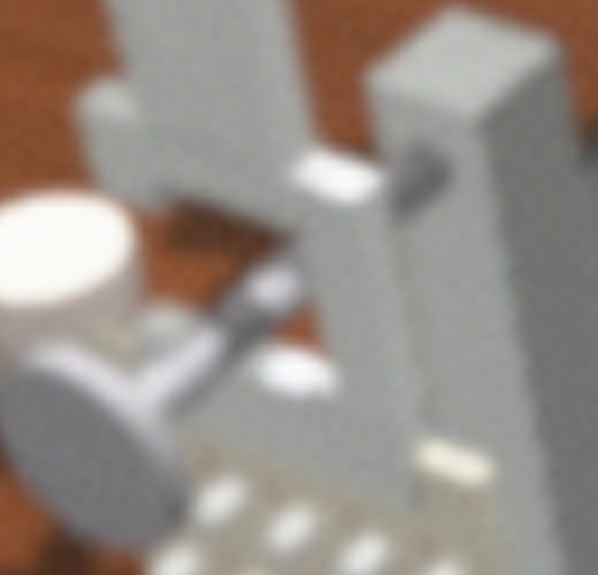

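The pin lies mid-notch: rod at (260,300) in the zoom, notch ends at about (163,200) and (302,230). I lower it, watching the wrist force.

arm_command(
  plan=[
    [[0,0,-0.15],0],
    [[0,0,-0.3],0],
    [[0,0,-0.45],0],
    [[0,0,-0.58],0],
    [[0,0,-0.58],0],
  ],
)

```text
time: 8.85
position: [0.5706, -0.1608, 0.2309]
tool_rot: [-0.486, 0.515, -0.513, 0.485]
ft_force: [0.4, -0.3, -2.3]
grip_width: 0.0075
```

arm_command(
  plan=[
    [[0,0,-0.06],0],
    [[0,0,-0.12],0],
    [[0,0,-0.12],0],
  ],
)

```text
time: 9.15
position: [0.571, -0.1611, 0.2286]
tool_rot: [-0.486, 0.514, -0.514, 0.486]
ft_force: [0.7, 0.3, -2.3]
grip_width: 0.0075
```

arm_command(
  plan=[
    [[0,0,-0.04],0],
    [[0,0,-0.06],0],
    [[0,0,-0.06],0],
  ],
)

```text
time: 9.45
position: [0.5714, -0.1612, 0.2278]
tool_rot: [0.485, -0.514, 0.514, -0.486]
ft_force: [0.2, 0.0, -0.8]
grip_width: 0.0076
```

arm_command(
  plan=[
    [[0,0,-0.04],0],
    [[0,0,-0.06],0],
    [[0,0,-0.06],0],
  ],
)

```text
time: 9.75
position: [0.5718, -0.1614, 0.2276]
tool_rot: [0.485, -0.513, 0.515, -0.486]
ft_force: [-1.2, 0.3, 5.8]
grip_width: 0.0074
```

arm_command(
  plan=[
    [[0,0,0.05],0],
    [[0,0,0.05],0],
  ],
)

```text
time: 9.95
position: [0.5715, -0.1613, 0.2277]
tool_rot: [0.485, -0.514, 0.515, -0.486]
ft_force: [-0.8, -0.8, 3.8]
grip_width: 0.0074
```

```bash
python3 st.py;python3 - <<'E'
from h import *
c=camera("scene")
cv2.imwrite("pics/scene7z.png",cv2.resize(c["pixels"][150:290,100:230,::-1],None,fx=4.2,fy=4.2,interpolation=2))
E
```

```text
9.95 [ 0.5715 -0.1613  0.2277] jawyaw -3.266951424819649 F [-0.7705 -0.8066  3.7563] M [0.0122 0.1945 0.0159] 0.00738485466307521 q [-0.4631  0.4442  1.471  -0.      1.2248 -0.4061]
```

View pics/scene7z.png

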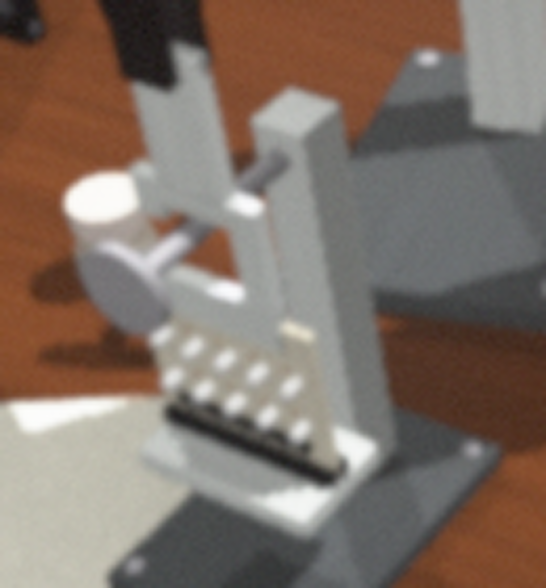

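The pin now sits at the notch's upper edge at about (205,218), near the middle, and the foot is clear of the base. I release gently.

arm_command(
  plan=[
    [[0,0,0.02],0],
    [[0,0,0.02],0],
    [[0,0,0.02],0],
  ],
  force=4,
)

```text
time: 10.3
position: [0.5713, -0.1613, 0.2277]
tool_rot: [0.485, -0.514, 0.514, -0.486]
ft_force: [0.3, -0.2, 3.9]
grip_width: 0.008
```

arm_command(
  plan=[
    [[0,0,0],0],
    [[0,0,0],0],
    [[0,0,0],0],
    [[0,0,0],0],
    [[0,0,0],0],
  ],
  fingers=-0.4,
)

```text
time: 10.8
position: [0.571, -0.161, 0.2273]
tool_rot: [-0.486, 0.514, -0.514, 0.486]
ft_force: [0.1, 0.1, -0.4]
grip_width: 0.0255
```

```bash
python3 st.py;python3 - <<'E'
from h import *
c=camera("scene")
cv2.imwrite("pics/scene8z.png",cv2.resize(c["pixels"][130:290,90:230,::-1],None,fx=3.7,fy=3.7,interpolation=2))
E
```

```text
10.8 [ 0.571  -0.161   0.2273] jawyaw -3.265217469977211 F [ 0.1207  0.0752 -0.4038] M [-0.122   0.0838 -0.0013] 0.02549422702894167 q [-0.4631  0.4447  1.4713  0.      1.2258 -0.4061]
```

View pics/scene8z.png

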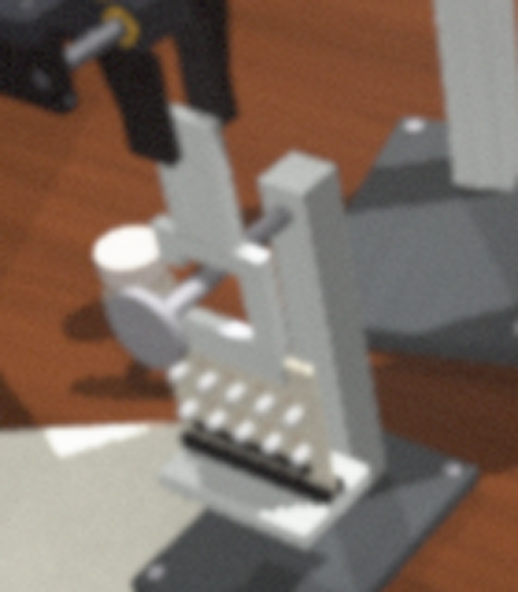

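Both fingers are off the tab and the holder hangs from the pin. I open a little more, rise clear, then check it for rest.

arm_command(
  plan=[
    [[0,0,0],0],
    [[0,0,0],0],
    [[0,0,0],0],
  ],
  fingers=0.1,
)

```text
time: 11.15
position: [0.5711, -0.1611, 0.2275]
tool_rot: [0.486, -0.514, 0.514, -0.486]
ft_force: [1.1, -0.7, 0.8]
grip_width: 0.0423
```

arm_command(
  plan=[
    [[0,0,0.6],0],
    [[0,0,1.4],0],
    [[0,0,2.4],0],
    [[0,0,3.4],0],
    [[0,0,4],0],
  ],
)

```text
time: 11.65
position: [0.5718, -0.1614, 0.3298]
tool_rot: [0.485, -0.513, 0.515, -0.486]
ft_force: [-0.2, -0.1, 0.4]
grip_width: 0.0477
```

arm_command(
  plan=[
    [[0,2,0],0],
    [[0,4,0],0],
    [[0,6,0],0],
    [[0,8,0],0],
    [[0,8,0],0],
  ],
)

```text
time: 12.15
position: [0.5701, 0.0451, 0.3278]
tool_rot: [-0.487, 0.513, -0.511, 0.488]
ft_force: [0.6, -1.1, 0.3]
grip_width: 0.0477
```

arm_command(
  plan=[
    [[0,0,0],0],
    [[0,0,0],0],
    [[0,0,0],0],
    [[0,0,0],0],
    [[0,0,0],0],
  ],
)

```text
time: 12.65
position: [0.5712, 0.0378, 0.3274]
tool_rot: [-0.485, 0.515, -0.514, 0.485]
ft_force: [-0.0, 0.4, -0.1]
grip_width: 0.0477
```

```bash
python3 st.py;python3 - <<'E'
from h import *
import pickle
d={}
a=camera("scene")
for n in("scene","top"):
    c=camera(n);d[n]=c;save(c,f"pics/{n}9.png")
pickle.dump(d,open("c9.pkl","wb"))
cv2.imwrite("pics/scene9z.png",cv2.resize(d["scene"]["pixels"][130:290,90:230,::-1],None,fx=3.7,fy=3.7,interpolation=2))
df=np.abs(a["pixels"][130:290,90:230].astype(int)-d["scene"]["pixels"][130:290,90:230]).mean();print("diff",df)
E
```

```text
12.65 [0.5712 0.0378 0.3274] jawyaw -3.373580689523048 F [-0.0411  0.4115 -0.1063] M [-0.0801  0.0723 -0.0166] 0.047702088750496544 q [-0.1291  0.327   1.379  -0.      1.4358 -0.0702]
diff 1.6022619047619047
```

View pics/scene9z.png

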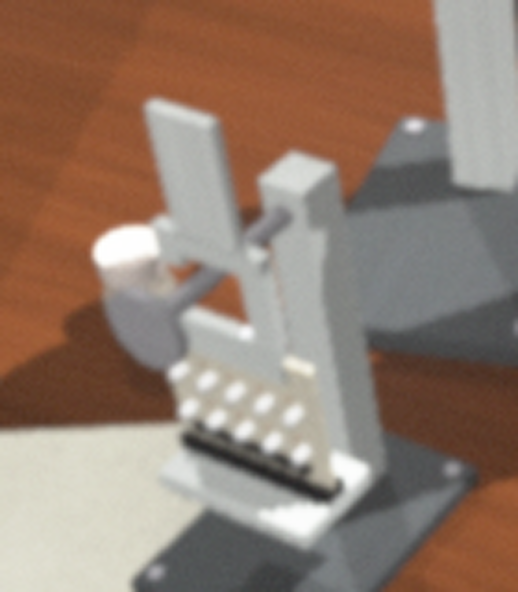

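View pics/scene9.png

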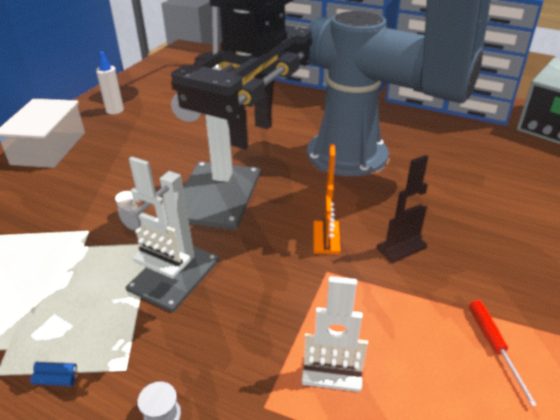

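View pics/top9.png

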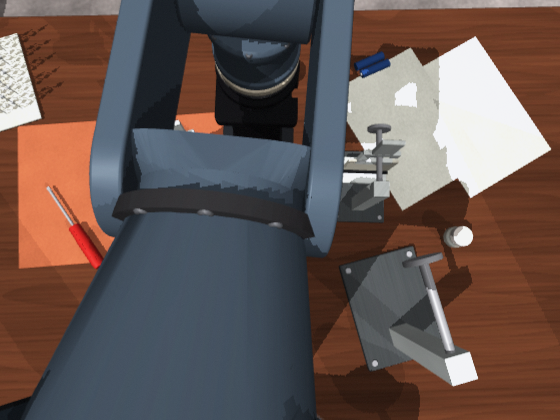

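```bash
python3 - <<'E'
from h import *
from scipy.spatial.transform import Rotation as Ro
import pickle
np.set_printoptions(precision=1,suppress=True)
S=pickle.load(open("c9.pkl","rb"))["scene"]
z=lambda p:(proj(S,p)-[90,130])*3.7
M=Ro.from_euler('z',-.058).as_matrix()
P=np.array([[4,-18,215],[4,18,215],[26,-45,12],[26,45,12],[-26,45,12]])/1e3@M.T+[.571,-.159,.057]
print(z(P))
b=camera("scene")["pixels"][130:290,90:230].astype(int);print(np.abs(b-S["pixels"][130:290,90:230]).mean(), get_obs()["time"])
E
```

```text
[[146.7 101.3]
 [213.5 123. ]
 [159.1 466.5]
 [307.  530. ]
 [373.5 461. ]]
1.6120089285714285 12.85
```

```bash
python3 -c "
from rig import hand_in
print(hand_in())"
```

```text
the job is handed in; nothing more can be done
None
```

I picked up the slotted holder by its tab, slid the slot over the small stand's pin from its +y side and lowered it until the wrist force showed contact. Then I released it, backed the arm away and handed in at about 12.9 s; hand-in gave no verdict.

**Pose:** In the last scene picture, tab and foot corners lie within a few millimetres of where an upright, pin-centred hanging pose puts them. The foot is about 57 mm above the bench.

**Rest:** Successive pictures differed only by noise, the wrist force was about zero, and the arm stood about 0.2 m away.

**Hole holder:** It looks unmoved in the scene view; I did not measure it again.

**Not confirmed:** The arm partly hid the holder in the final top view, so the hanging pose was checked from the scene camera only. At the start, the two cameras disagreed by about 4 mm on the holder's x position.

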